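# Start the clamp housing's closing screw square with the fork driver

## Task

Pick up the fork-ended driver, the one with the flat handle, and set it upright and centred over the bar-headed screw on top of the clamp housing in the vise, so that its fork straddles the bar and sits down on the housing. Then, still holding it square, turn the screw clockwise (seen from above) by an eighth of a turn or a little more with the driver, not with the fingers. Let go and leave the driver standing on the screw, and leave the round-handled driver where it stands.

Things in the scene. Friction and masses are not known exactly. Their poses are not given: they have to be found in the camera images.
- fork_driver: Steel fork driver, loose, 280 g, upright, 106 mm tall. Origin: centre of its underside, z up its axis. Flat black handle on top, 56 mm along x, 16 along y, z 60 to 106: grip across y. Below: 14 mm shank, 48 mm disc (z 20-30), two prongs (z 0-20, 40 mm along x, 12 thick) with an open slot 17 mm wide between, running along x like the handle. A half turn about z makes no difference.
- screw_seat (a point): Centre of the bar-headed screw, on its axis at the flat round metal seat (68 mm) on top of the beige housing in the fixed vise, 100 mm above the counter. z up; x along the bar, turning with it. The steel bar is 40 mm along x, 8 thick, 14 high, with a ridged top. The fork straddles it with 4.5 mm play each side; prong tips then rest on the seat (driver origin here). Vise jaws lie lower.
- screw (a joint): Angle of the bar-headed screw (rad), growing as it turns clockwise seen from above. Starts between -0.15 and 0.15, can turn to 2.4; friction about 0.06 N m, no spring. The loose fork has about 13 degrees of play before it drives the bar, so the driver must turn that much more than the screw.
- round_driver: The other driver, loose, to be left alone: 106 mm tall, standing upright, with a round black handle 40 mm across and a round steel end 42 mm across. Origin: centre of its underside. Stands near the fork-ended driver; the two may have changed places.
There are look-alikes about, which are no part of the job. Leave any pink or purple look-alike of the fork_driver alone. Leave any yellow look-alike of the part that bears screw_seat alone.

How it is judged:
On the way, in this order (a step that is already met when the one before it is completed fails the run):
1. the fork driver, held, is seated square over the screw's bar before the screw has been turned (horizontal distance between fork_driver and screw_seat below 0.012 m and z of fork_driver in the frame of screw_seat below 0.008 m and angle between fork_driver's own z axis and vertical below 0.175 rad and contact force between the fingers and fork_driver above 1 N and value of joint screw below 0.35 rad), for 0.2 s.
2. the screw is turned clockwise by the held, square driver (horizontal distance between fork_driver and screw_seat below 0.012 m and z of fork_driver in the frame of screw_seat below 0.008 m and angle between fork_driver's own z axis and vertical below 0.175 rad and contact force between the fingers and fork_driver above 1 N and value of joint screw above 0.5 rad), for 0.1 s.
At the end, for the whole second after the job is handed in: The screw stands at more than 0.5 rad clockwise; the fork driver stands released and at rest over it, within 12 mm of its axis, within 10 degrees of upright, its prong tips within 8 mm of the seat; the round-handled driver is within 30 mm of where it started (horizontal distance between fork_driver and screw_seat below 0.012 m and z of fork_driver in the frame of screw_seat below 0.008 m and angle between fork_driver's own z axis and vertical below 0.175 rad and value of joint screw above 0.5 rad and linear speed of fork_driver below 0.02 m/s and distance of round_driver from where it was at the start of the episode below 0.03 m); the robot touches nothing.
It fails at once if the screw is turned while the driver is not seated square on it (value of joint screw above 0.4 rad and not (horizontal distance between fork_driver and screw_seat below 0.012 m and z of fork_driver in the frame of screw_seat below 0.008 m and angle between fork_driver's own z axis and vertical below 0.175 rad)).
It fails at once if the fingers push on the screw itself (contact force between the fingers and screw above 2 N).
It fails at once if the round-handled driver is moved more than 30 mm (distance of round_driver from where it was at the start of the episode above 0.03 m).
It also fails if it takes over 42 s, if anything falls off the work surface, if the arm or the gripper's body presses on something with over 40 N, if the wrist force passes 120 N, or if a joint passes its speed limit or range.

## Robot

A 6-joint arm with a two-finger parallel gripper is mounted at the origin on the work surface. World frame = base frame: x ahead of the robot, y to its left, z up, the work surface at z = 0. Lengths are in m, angles in rad, forces in N, time in s.
With the tool pointing down it reaches from about 0.35 to 1 m from the base axis. Payload 7.1 kg.
Tool frame: the origin (TCP) lies on the centre line of the jaws, within the pads' length; the fingertips stand tip_extent ahead of it and the grasp point (between the pads) lies 5 mm behind it (tip_extent is the distance from the TCP to the fingertips, in m); z points along the fingers, y is the line along which they close (so a half turn about z gives the same grasp; the last joint's range is limited). The gripper opens to 85 mm and grips with 20 to 120 N. Pads are 22 mm wide; open, the fingers measure 114 mm over their backs; the gripper's body (76 mm by 85 mm) begins 54 mm behind the grasp point. The pads swing forward as they close: fully open they stand 13 mm farther back than shut.
Start: joints at [1.184, 0.423, 1.63, -0, 1.089, -0.019], TCP at [0.225, 0.583, 0.213] pointing down, gripper open.
Joint ranges: [-3, 3], [-0.9, 2.11], [0.09, 2.58], [-1.31, 4.45], [0.11, 2.69], [-2.54, 2.54]. Speed limits (rad/s): [2.39, 2.39, 3.01, 3.14, 3.14, 3.14].

## Interface

Orientations are given as a unit quaternion [x, y, z, w].
In Python, from rig import * gives the robot as it stands.
- The arm moves only by the shell command python3 -m creep 'ROWS'. ROWS is JSON, a list of rows, each a list of 3 entries, a list of its own where there are three numbers: the shift along the tool's x, y, z in units of 50 cm (1.0 is 50 cm), then the turn about the tool's z in units of pi/4 rad (1.0 is pi/4 rad), then the gripper command: -1 is shut, 1 is fully open, values between are in proportion. A call has 1 to 12 rows; each row shifts and turns the commanded pose from where the row before left it, along the tool's axes as they then stand; what a row does not reach is not made up. A row lasts 1/8 s, in which the tool goes at most 62.5 mm and 10.7 degrees, less where a joint would pass 70% of its speed; a pose out of reach is approached as far as the arm can. A call with a number of a shift or a turn outside -1 to 1 is refused whole. A call with a gripper value outside its range is refused whole. The fingers move at their own pace and stop on an object; the grip force is fixed at half the most. Time passes only in rows, so rows that do not move let the fingers close. It gives the time, the measured TCP pose, the force, the opening and the grip force at its end, in the units of the state.
- get_state(): the state, without advancing time (a new reading comes with each control period).
- get_image(name): name is "scene" or "side" or "wrist"; returns a dict with "image" (400x640x3 uint8, red, green, blue), "intrinsics" (3x3 intrinsics, pixels), "xyz" and "rotation" of the camera in the world. Camera axes: x right, y up, looking along -z (the intrinsics and any distortion apply to the point x, -y, -z); pixel columns grow to the right and rows downward; lengths in m; the calibration is good to about 2 mm. The wrist camera is an equidistant fisheye: a pixel r from the principal point sees the ray r / f radians off the axis. A picture is of the moment at which its call begins. There is no depth.
- job_done(): hands the job in; it is judged then, once.
Trained networks look in a picture, given as the dict that the camera call returned (one of the last four; its "shot" number tells which), for a name from the list of things; names that differ only in an ending like _2 or _b are one class to them, and where a whole thing is asked for, a point or a joint stands for the part that bears it (a point fixed in the world has none). Each returns a list of dicts, best first, with "p" (0 to 1); they miss things now and then, are a little off and sometimes report something else, mostly with a low value. They report only what shows in the picture. A call takes as long as a camera call. They do not tell look-alikes from the thing itself.
- masks_of(label, picture): "region" (400x640 bool, what is visible of it) and "bbox" ([left, top, right, bottom] in pixels, round what is visible of it).
- place_of(label, picture): "uv" ([column, row] in pixels: a listed point, or the origin of a listed thing).
The state is a dict: "time_s": time; "joint_positions": joint angles; "joint_vel": joint speeds; "joint_efforts": joint torques, N m; "eef_pos": TCP position; "tool_rot": TCP orientation; "ft_force": force on the tool from outside, world axes, zero at the start; "ft_torque": the same for the moment, N m; "finger_gap": finger opening in m; "grip_force": force on a finger pad.
Only numpy, scipy, OpenCV 4.12 (cv2) and the standard library are available. Lean on these libraries where they do the work, as an engineer would, in place of code of your own. Each camera call takes 0.05 s, during which the arm holds its last target. There are 200 camera calls.

## Working session

There is one attempt and no reset: what is moved stays moved. The work goes in short steps, Python scripts to look and compute and a shell command to move; the robot and the scene stay as the last step left them, time stands still between calls to the robot, and variables do not carry over. Pictures are saved under pics/ and viewed, at most 10 in all, crops included, and the job is handed in when it is done.

```bash
ls; mkdir -p pics; cat > h.py <<'E'
from rig import *
import numpy as np, cv2
def ray(im,uv):
    K=np.array(im["intrinsics"]);R=np.array(im["rotation"])
    if R.shape!=(3,3):
        from scipy.spatial.transform import Rotation as Q; R=Q.from_quat(R).as_matrix()
    a=(uv[0]-K[0,2])/K[0,0];b=(uv[1]-K[1,2])/K[1,1]
    if im.get("fish"):
        r=np.hypot(a,b);s=np.sin(r)/r if r>1e-9 else 1;d=np.array([a*s,-b*s,-np.cos(r)])
    else: d=np.array([a,-b,-1.])
    return np.array(im["xyz"]),R@d/np.linalg.norm(d)
def atz(im,uv,z):
    o,d=ray(im,uv);return o+d*(z-o[2])/d[2]
def shot(n):
    im=get_image(n);im["fish"]=(n=="wrist");return im
def save(im,name,crop=None,scale=1):
    a=im["image"][:,:,::-1]
    if crop: a=a[crop[1]:crop[3],crop[0]:crop[2]]
    cv2.imwrite("pics/"+name,cv2.resize(np.ascontiguousarray(a),None,fx=scale,fy=scale,interpolation=cv2.INTER_CUBIC))
E
python3 - <<'E'
from h import *
print(get_state())
for n in("scene","side","wrist"):
    im=shot(n);save(im,n+"0.png");print(n,[k for k in im],im["intrinsics"],im["xyz"],im["rotation"])
    for l,z in(("fork_driver",0),("round_driver",0),("screw_seat",.1)):
        for p in place_of(l,im)[:4]: print(l,round(p["p"],2),np.round(p["uv"]),atz(im,p["uv"],z).round(3))
        for p in masks_of(l,im)[:4]: print("  m",l,round(p["p"],2),p["bbox"])
E
```

```text
pics
{'time_s': 0.0, 'joint_positions': array([ 1.18402601e+00,  4.23851842e-01,  1.63073937e+00,  1.71176085e-05,
        1.08857770e+00, -1.90027635e-02]), 'joint_vel': array([ 6.68703216e-04,  2.65851999e-04, -5.14679202e-04, -9.63687902e-05,
       -1.04175287e-03, -1.99293062e-05]), 'joint_efforts': array([ 4.41972925e-04, -5.57376266e+01, -2.81738985e+01,  6.79828690e-05,
        7.33367546e-03, -1.31000384e-06]), 'eef_pos': array([0.22445572, 0.58266413, 0.21261944]), 'tool_rot': array([ 1.82853095e-01,  9.83139931e-01, -7.70437096e-04, -1.66230395e-04]), 'ft_force': array([-0.56765308, -0.52074547, -0.17166737]), 'ft_torque': array([0.04464307, 0.02252824, 0.00508946]), 'grip_force': 0.0, 'finger_gap': 0.08543418025390397}
scene ['image', 'intrinsics', 'xyz', 'rotation', 'shot', 'fish'] [[429.69453474   0.         316.09063863]
 [  0.         429.69453474 203.6247557 ]
 [  0.           0.           1.        ]] [0.77297616 0.4656354  0.76615038] [0.07849702 0.30716159 0.91767706 0.23949693]
fork_driver 0.93 [315. 189.] [ 0.475 -0.077  0.   ]
fork_driver 0.92 [279. 164.] [ 0.5
[... 971 characters left out ...]
341.6, 165.0, 368.7, 216.9]
  m fork_driver 0.7 [299.4, 178.8, 323.3, 224.2]
  m fork_driver 0.56 [327.7, 135.6, 349.2, 185.5]
round_driver 0.56 [326. 157.] [ 0.544 -0.267  0.   ]
  m round_driver 0.95 [317.8, 116.8, 332.8, 161.4]
screw_seat 0.7 [316. 243.] [0.535 0.105 0.1  ]
screw_seat 0.66 [301. 356.] [0.538 0.307 0.1  ]
  m screw_seat 0.63 [285.7, 348.9, 319.0, 359.7]
  m screw_seat 0.44 [304.5, 234.4, 326.7, 247.6]
wrist ['image', 'intrinsics', 'xyz', 'rotation', 'shot', 'fish'] [[309.70691629   0.         319.87439718]
 [  0.         309.70691629 193.79334722]
 [  0.           0.           1.        ]] [0.15567901 0.60770873 0.37502521] [-0.12138062 -0.08323509  0.55940493  0.81572348]
```

View pics/scene0.png

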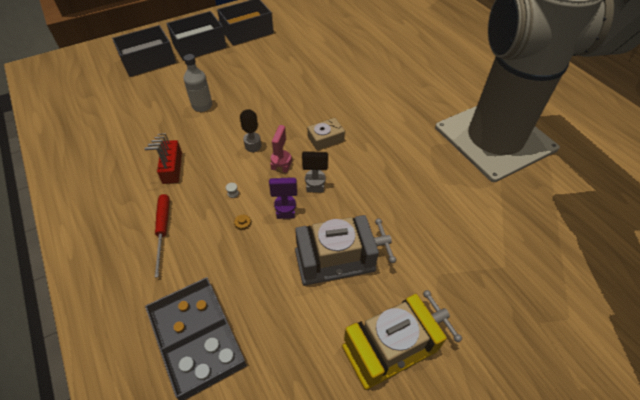

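```bash
python3 -c "
import cv2;a=cv2.imread('pics/side0.png')[100:390,240:420];cv2.imwrite('pics/sidec.png',cv2.resize(a,None,fx=2,fy=2,interpolation=2))"
```

```text
(no output)
```

View pics/sidec.png

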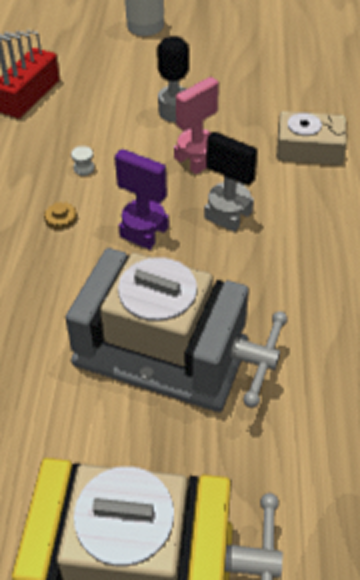

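Candidates in the scene picture: black flat-handled fork driver (315,172), pink (280,148) and purple (284,195) look-alikes, black round-handled driver (250,130); screw: grey vise (337,235), yellow look-alike (398,328). I pick the driver at (315,172) and the grey vise; the side crop confirms a flat black handle over a slotted steel fork. Now fit poses over both views.

```bash
cat >> h.py <<'E'
from scipy.spatial.transform import Rotation as Q
from scipy.optimize import minimize
def proj(im,P):
    K=np.array(im["intrinsics"]);R=np.array(im["rotation"])
    R=R if R.shape==(3,3) else Q.from_quat(R).as_matrix()
    c=(np.atleast_2d(P)-im["xyz"])@R; x,y,z=c[:,0],-c[:,1],-c[:,2]
    if im["fish"]:
        r=np.hypot(x,y);t=np.arctan2(r,z)/np.maximum(r,1e-9);x,y=x*t,y*t
    else: x,y=x/z,y/z
    return np.c_[K[0,0]*x+K[0,2],K[1,1]*y+K[1,2]]
def box(x,y,a,lx,ly,z0,z1):
    c,s=np.cos(a),np.sin(a)
    return np.array([[x+c*i*lx/2-s*j*ly/2,y+s*i*lx/2+c*j*ly/2,z] for i in(-1,1) for j in(-1,1) for z in(z0,z1)])
def sil(im,P,S=8):
    m=np.zeros((400*2,640*2),np.uint8);h=cv2.convexHull(proj(im,P).astype(np.float32))
    cv2.fillConvexPoly(m,np.round((h*2+.5)*16).astype(np.int32),255,shift=4)
    return cv2.resize(m,(640,400),interpolation=cv2.INTER_AREA)/255.
def fit(ims,masks,x,y,L,z0,z1,angs=np.arange(0,180,15)):
    f=lambda p:sum(np.abs(sil(i,box(p[0],p[1],p[2],*L,z0,z1))-m).sum()/m.sum() for i,m in zip(ims,masks))
    best=[]
    for a in angs:
        a=np.deg2rad(a);s=np.array([[x,y,a],[x+.01,y,a],[x,y+.01,a],[x,y,a+.2]])
        r=minimize(f,s[0],method="Nelder-Mead",options=dict(initial_simplex=s,xatol=1e-4,fatol=1e-4,maxiter=120))
        best.append((r.fun,r.x))
    return sorted(best,key=lambda b:b[0])[:2]
def near(im,P,rad):
    u=proj(im,P)[0];yy,xx=np.mgrid[:400,:640];return (xx-u[0])**2+(yy-u[1])**2<rad**2
E
python3 - <<'E'
from h import *
ims=[shot("scene"),shot("side")]
ms=[]
for im in ims:
    g=im["image"].max(2).astype(float);m=(g<60)&near(im,[.474,-.08,.083],26);ms.append(m*1.);print(m.sum())
for b in fit(ims,ms,.474,-.08,(.056,.016),.060,.106): print(b[0],b[1][:2],np.rad2deg(b[1][2]))
for im in ims:
    for l in ["screw_seat"]:
        print([(round(p["p"],2),p["bbox"],p["region"].sum()) for p in masks_of(l,im)])
    u=proj(im,[.534,.11,.107])[0].astype(int);print(u,im["image"].mean(2).astype(int)[u[1]-8:u[1]+9,u[0]-18:u[0]+19])
E
```

```text
536
472
0.6163412746834125 [ 0.47036379 -0.0858743 ] -43.088313431039026
0.6196207397707375 [ 0.47043357 -0.08766663] 136.98036523422905
[(0.69, [328.2, 230.4, 346.8, 236.7], np.int64(141)), (0.66, [388.9, 319.1, 411.1, 337.8], np.int64(175))]
[336 233] [[130 130 136 147 157 162 161 161 162 162 158 162 162 162 162 161 162 162
  161 161 159 162 160 161 160 161 157 157 156 159 159 159 156 144 133 121
   89]
 [130 130 141 155 162 161 160 162 160 161 159 161 162 162 161 158 159 161
  160 160 160 160 158 157 158 162 162 161 161 160 163 161 161 155 143 126
   99]
 [131 136 150 161 160 161 160 160 162 161 159 160 159 159 160 158 157 158
  160 161 162 162 158 157 156 158 157 154 154 158 163 164 163 161 155 140
  118]
 [135 145 157 161 159 160 161 161 159 158 160 160 159 158 159 158 155 157
  158 154 154 150 144 137 133 129 127 116 117 139 159 168 168 168 165 152
  128]
 [134 149 158 159 159 158 158 157 156 155 156 153 153 152 145 133 127 129
  127 118 112 109 107 105 101 103  99  97  99 126 156 164 167 167 166 157
  138]
 [142 151 158 159 159 160 159 148 130 128 123 118 114 112 109 104 100 1
[... 3842 characters left out ...]
 213 203 204 196 153 131 121  81  68  66  58  56  63  98 150 214 215 213
  213]
 [171 168 201 202 200 204 205 207 209 207 210 210 209 210 209 208 210 209
  210 211 214 215 212 205 195 147 133 121  79  69  89 152 173 208 211 210
  213]
 [165 152 190 204 200 200 199 200 202 204 207 207 208 208 208 209 210 209
  209 208 209 211 212 214 214 204 204 197 153 140 157 209 209 210 208 207
  210]
 [173 167 166 206 208 204 202 200 200 199 198 200 204 207 206 207 208 209
  209 210 210 207 209 208 210 213 212 215 214 214 211 214 210 208 207 207
  209]
 [174 170 158 192 212 208 205 206 204 202 202 199 198 199 200 202 206 207
  208 208 209 208 208 208 210 208 210 210 210 211 210 212 210 208 208 210
  209]]
```

```bash
python3 - <<'E'
from h import *
ims=[shot("scene"),shot("side")]
rg=[]
for im in ims:
    c=[p for p in masks_of("fork_driver",im)]
    u=proj(im,[.473,-.08,.08])[0]
    p=min(c,key=lambda p:np.hypot((p["bbox"][0]+p["bbox"][2])/2-u[0],(p["bbox"][1]+p["bbox"][3])/2-u[1]))
    rg.append(cv2.dilate(p["region"].astype(np.uint8),np.ones((3,3)))>0);print(p["bbox"])
for th in(45,70):
    ms=[(im["image"].max(2)<th)&r for im,r in zip(ims,rg)]
    # keep largest component
    o=[]
    for m in ms:
        n,l,s,_=cv2.connectedComponentsWithStats(m.astype(np.uint8));k=1+s[1:,4].argmax();o.append((l==k)*1.);print(s[k])
    for b in fit(ims,o,.473,-.08,(.056,.016),.060,.106): print(th,b[0],b[1][:2],np.rad2deg(b[1][2]))
o=[]
for im,th in zip(ims,(130,165)):
    m=(im["image"].mean(2)<th)&near(im,[.534,.11,.107],17)
    n,l,s,_=cv2.connectedComponentsWithStats(m.astype(np.uint8));k=1+s[1:,4].argmax();o.append((l==k)*1.);print(s[k])
for b in fit(ims,o,.534,.11,(.04,.008),.1,.114): print("bar",b[0],b[1][:2],np.rad2deg(b[1][2]))
for i,m in zip(ims,o):
  for b in fit([i],[m],.534,.11,(.04,.008),.1,.114)[:1]: print("bar1",b[0],b[1][:2],np.rad2deg(b[1][2]))
E
```

```text
[301.4, 156.1, 329.2, 192.9]
[342.1, 165.2, 369.1, 216.9]
[303 152  24  19 398]
[343 167  25  25 452]
45 0.6470038026328065 [ 0.47048464 -0.08761332] 134.08016944497533
45 0.6474546513584755 [ 0.47037364 -0.08814872] 134.68276359880224
[302 152  26  28 533]
[343 166  25  33 511]
70 0.5675362457815633 [ 0.47083692 -0.08697024] 139.70997695931038
70 0.5691701523190684 [ 0.47027009 -0.08591987] 136.7527835836506
[325 228  23  10 157]
[307 235  24  14 179]
bar 0.4792652797517256 [0.53172245 0.10692548] -22.18132917162627
bar 0.4792652797517256 [0.53167595 0.1069364 ] 157.7566110060605
bar1 0.19925065567628325 [0.53265138 0.1066648 ] 161.9167094105223
bar1 0.2180523606090481 [0.53080179 0.10796785] 157.00006496145227
```

```bash
python3 -m creep '[[[-0.078,-0.085,-0.008],0,1],[[-0.078,-0.085,-0.008],0,1],[[-0.078,-0.085,-0.008],0,1],[[-0.078,-0.085,-0.008],0,1],[[-0.078,-0.085,-0.008],0,1],[[-0.078,-0.085,-0.008],0,1],[[-0.078,-0.085,-0.008],0,1],[[-0.078,-0.085,-0.008],0,1],[[-0.078,-0.085,-0.008],0,1],[[-0.078,-0.085,-0.008],0,1],[[-0.078,-0.085,-0.008],0,1],[[-0.078,-0.085,-0.008],0,1]]'; python3 -m creep '[[[0,0,0],0.2,1],[[0,0,0],0.2,1],[[0,0,0],0,1]]'
python3 - <<'E'
from h import *
s=get_state();print(s["time_s"],s["eef_pos"],Q.from_quat(s["tool_rot"]).as_matrix().round(3))
im=shot("wrist");save(im,"w1.png");print(im["xyz"])
for l,z in(("fork_driver",0),("round_driver",0),("screw_seat",.1)):
    for p in place_of(l,im)[:4]: print(l,round(p["p"],2),np.round(p["uv"]),atz(im,p["uv"],z).round(3))
print(proj(im,[[.472,-.085,.106],[.532,.107,.107]]))
E
```

```text
time_s: 2.95
eef_pos: [0.4786, -0.063, 0.2619]
tool_rot: [0.183, 0.983, 0.0, 0.0]
ft_force: [0.2, -0.0, 0.3]
finger_gap: 0.0851
grip_force: 0.0
time_s: 3.32
eef_pos: [0.478, -0.0612, 0.2615]
tool_rot: [0.334, 0.943, 0.0, 0.0]
ft_force: [-1.0, -0.1, -0.5]
finger_gap: 0.0853
grip_force: 0.0
3.325 [ 0.477987   -0.06118675  0.26146079] [[-0.777  0.63   0.   ]
 [ 0.63   0.777 -0.   ]
 [-0.     0.    -1.   ]]
[ 0.42052467 -0.01671182  0.42303023]
fork_driver 0.89 [360. 196.] [ 0.56  -0.055  0.   ]
fork_driver 0.69 [272. 223.] [ 0.511 -0.182  0.   ]
fork_driver 0.58 [300. 165.] [ 0.47  -0.094  0.   ]
round_driver 0.58 [244. 272.] [ 0.546 -0.277  0.   ]
screw_seat 0.93 [465. 113.] [0.526 0.105 0.1  ]
screw_seat 0.77 [569.  40.] [0.539 0.308 0.1  ]
[[300.34912546 181.61709818]
 [471.44951191 117.35918191]]
```

View pics/w1.png

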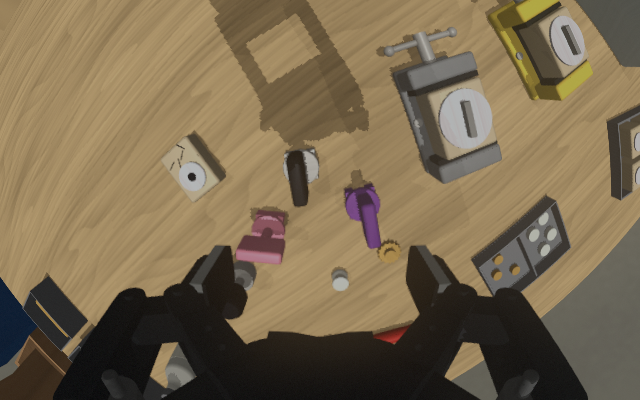

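Wrist view: black handle from (296,152) to (300,205), purple (365,215), pink (263,240), the round driver by the left finger (240,278), and the bar at (470,118). Refining with all three views.

```bash
cat > m.py <<'E'
from h import *
def comp(m):
    n,l,s,_=cv2.connectedComponentsWithStats(m.astype(np.uint8));k=1+s[1:,4].argmax();return (l==k)*1.
ims=[shot("scene"),shot("side"),shot("wrist")]
def bar(ims,ths=(130,165,165)):
    o=[comp((im["image"].mean(2)<t)&near(im,[.532,.107,.107],17)) for im,t in zip(ims,ths)]
    for i,m in list(zip(ims,o)):
        for b in fit([i],[m],.532,.107,(.04,.008),.1,.114)[:1]: print("bar1",m.sum(),b[0],b[1][:2],np.rad2deg(b[1][2])%180)
    b=fit(ims,o,.532,.107,(.04,.008),.1,.114)[0];print("bar",b[0],b[1][:2],np.rad2deg(b[1][2])%180)
E
python3 - <<'E'
from m import *
im=ims[2]
g=im["image"].mean(2).astype(int)
print(g[108:124,440:500:2]); print(g[150:210:4,284:316:2])
m=comp((im["image"].max(2)<75)&near(im,[.472,-.085,.1],40));print(m.sum())
u=np.argwhere(m>0);print(u.min(0),u.max(0))
for b in fit([im],[m],.472,-.085,(.056,.016),.060,.106): print(b[0],b[1][:2],np.rad2deg(b[1][2])%180)
ms=[comp((i["image"].max(2)<60)&near(i,[.472,-.085,.083],24)) for i in ims[:2]]
for k in 0,1:
  for b in fit([ims[k]],[ms[k]],.472,-.085,(.056,.016),.060,.106)[:1]: print(k,ms[k].sum(),b[0],b[1][:2],np.rad2deg(b[1][2])%180)
b=fit(ims,ms+[m],.472,-.085,(.056,.016),.060,.106)[0];print("all",b[0],b[1][:2],np.rad2deg(b[1][2])%180)
bar(ims)
E
```

```text
[[103 178 178 178 178 177 176 178 178 178 164  68  67 120 120 120 175 175
  178 172 174 175 175 176 178 152 143 146 145 142]
 [115 175 178 178 178 177 176 178 179 178 178  71  68 121 119 120 172 176
  178 172 174 175 175 176 176 162 146 145 142 144]
 [130 177 178 178 178 178 175 178 178 179 179  81  67 120 121 119 168 176
  177 172 174 175 175 177 176 169 146 144 143 147]
 [154 178 178 178 178 178 174 177 178 178 178  99  69 117 121 120 160 178
  176 173 174 174 175 177 177 174 145 142 146 146]
 [153 178 178 178 178 178 173 177 178 179 178 101  69 115 120 120 154 177
  176 175 173 174 175 177 176 177 143 143 147 141]
 [168 175 178 178 178 177 175 177 178 178 178 113  69 111 120 121 141 177
  175 176 172 174 176 176 176 177 143 147 143 137]
 [170 173 177 178 178 177 176 176 178 178 178 157  69 105 121 121 127 177
  176 177 171 174 176 176 176 177 147 148 139 135]
 [168 173 178 178 178 178 177 176 178 179 178 163  68  92 121 121 121 177
  176 177 172 174 175 176 176 177 150 142 137 138]
 [168 172 176 178 178 178 179 175 178 178 178 169  68  82 121 121 121 176
  176 177 172 175 175 175 
[... 1858 characters left out ...]
24  78  55  65  65  93  99 118 118 121 122 127]]
899.0
[150 286] [206 307]
0.1494427359375341 [ 0.46967253 -0.08857005] 145.34982274009403
0.14944709808283713 [ 0.4695665  -0.08847249] 145.39137407073804
0 472.0 0.30424559654370226 [ 0.47248535 -0.08302362] 148.43945062718961
1 466.0 0.21464276697803586 [ 0.47081526 -0.08913473] 135.8427199233322
all 0.7619350469107442 [ 0.46973975 -0.08827874] 145.35750188772812
bar1 147.0 0.2706949446445245 [0.53264277 0.10673785] 162.0600786437488
bar1 179.0 0.20821557673348667 [0.53101388 0.1072331 ] 155.83513772411445
bar1 356.0 0.26209517514871117 [0.53000876 0.10342508] 160.6465576008959
bar 1.1024856953850106 [0.53098334 0.10583526] 156.9818503949878
```

```bash
python3 -m creep '[[[0,0,0],-0.09,0],[[-0.018,-0.054,0],0,0],[[0,0,0.07],0,0],[[0,0,0.07],0,0],[[0,0,0.07],0,0],[[0,0,0.03],0,0],[[0,0,0],0,0]]'
python3 - <<'E'
from m import *
im=ims[2];save(im,"w2.png",(200,100,440,400),2)
m=comp((im["image"].max(2)<75)&near(im,[.4697,-.0885,.1],50));print(m.sum())
for b in fit([im],[m],.4697,-.0885,(.056,.016),.060,.106,[135,150]): print(b[0],b[1][:2],np.rad2deg(b[1][2])%180)
s=get_state();print(s["eef_pos"],s["tool_rot"],proj(im,s["eef_pos"]))
E
```

```text
time_s: 4.55
eef_pos: [0.4695, -0.0881, 0.1409]
tool_rot: [0.301, 0.954, -0.0, -0.001]
ft_force: [-1.0, 0.2, 1.4]
finger_gap: 0.0426
grip_force: 0.0
1851.0
0.15381828582324342 [ 0.47032775 -0.08952993] 148.36009762357705
0.15528860923083443 [ 0.47009979 -0.08913181] 148.2939760957516
[ 0.47091082 -0.08841456  0.14260888] [3.00770691e-01 9.53695868e-01 8.75282726e-05 1.08430542e-03] [[323.00500523 233.79222828]]
```

View pics/w2.png

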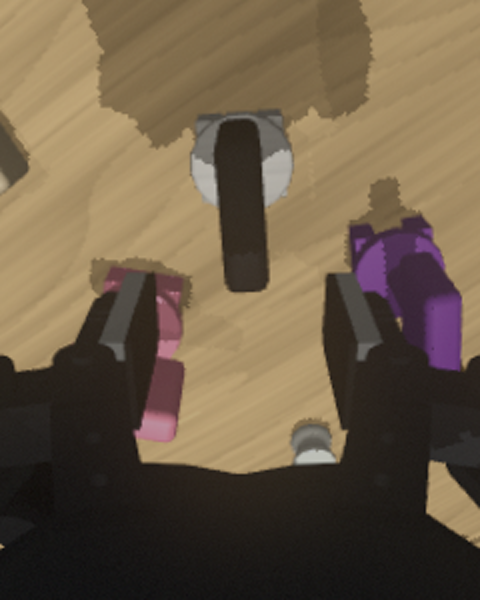

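Handle (wrist ~ (320,200)) lies between the open pads, purple clear of the right finger. Descending and gripping.

```bash
python3 -m creep '[[[0,0,0.03],-0.06,0],[[0,0,0.05],0,0],[[0,0,0.042],0,0],[[0,0,0],0,0],[[0,0,0],0,-1],[[0,0,0],0,-1],[[0,0,0],0,-1],[[0,0,0],0,-1],[[0,0,0],0,-1]]'
```

```text
time_s: 5.82
eef_pos: [0.4712, -0.0884, 0.0819]
tool_rot: [0.278, 0.96, 0.0, 0.002]
ft_force: [0.6, 2.4, 6.5]
finger_gap: 0.0138
grip_force: 59.0
```

```bash
python3 -m creep '[[[0,0,-0.06],0,-1],[[0,0,-0.08],0,-1],[[0,0,-0.08],0,-1],[[0,0,-0.06],-0.13,-1],[[0,0,0],-0.14,-1],[[0.01,0.086,0],0,-1],[[0.01,0.1,0],0,-1],[[0,0.08,0],0,-1],[[0,0,0],0,-1],[[0,0,0],0,-1]]'
python3 - <<'E'
from m import *
im=ims[2];save(im,"w3.png",(240,60,560,360),1.8)
s=get_state();print(s["eef_pos"],s["tool_rot"],proj(im,[[.531,.1055,.107]]))
bar(ims)
E
```

```text
time_s: 7.08
eef_pos: [0.5057, 0.0399, 0.2203]
tool_rot: [0.175, 0.985, -0.0, -0.0]
ft_force: [0.7, 0.3, -2.9]
finger_gap: 0.0137
grip_force: 59.7
[0.5058589  0.0391678  0.22037571] [ 1.75691361e-01  9.84445261e-01 -1.53832047e-04 -2.23956567e-04] [[397.57074836 183.96667146]]
bar1 294.0 0.5501934106976124 [0.52981494 0.10691263] 164.02474472587906
bar1 207.0 0.3177417827034196 [0.53100817 0.10758141] 155.83959200186573
bar1 356.0 0.5029191451861644 [0.53372894 0.10245724] 163.05283516847643
bar 1.7105972780470815 [0.53015277 0.10490049] 160.6934880901804
```

View pics/w3.png

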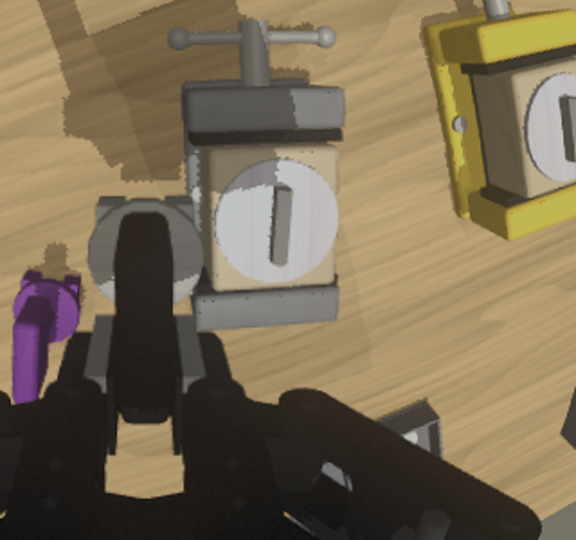

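```bash
python3 - <<'E'
from h import *
im=shot("wrist");c=lambda x,y:(x/1.8+240-.22,y/1.8+60-.22)
print("seat",atz(im,c(277,220.5),.1))
print("disc",atz(im,c(145.5,252.5),.1675))
a,b=atz(im,c(284,184),.114),atz(im,c(279.5,266),.114)
print(a,b,(a+b)/2,np.linalg.norm(a-b),np.rad2deg(np.arctan2(*(a-b)[1::-1])))
for p in place_of("screw_seat",im)+place_of("fork_driver",im): print(p["p"],p["uv"],atz(im,p["uv"],.1),atz(im,p["uv"],.1385))
g=im["image"];hsv=cv2.cvtColor(g,cv2.COLOR_RGB2HSV)
sat=((hsv[...,1]<40)&(hsv[...,2]>110)&near(im,[.531,.1055,.1],45)).astype(np.uint8)
n,l,s,_=cv2.connectedComponentsWithStats(sat);k=1+s[1:,4].argmax();print(s[k])
ct=max(cv2.findContours((l==k).astype(np.uint8),0,1)[0],key=len);h=cv2.convexHull(ct);e=cv2.fitEllipse(h);print(e,atz(im,e[0],.1))
for n in("scene","side"):
    i=shot(n);print(n,[(p["p"],atz(i,p["uv"],.1).round(4)) for p in place_of("screw_seat",i)],[(p["p"],atz(i,p["uv"],.1385).round(4)) for p in place_of("fork_driver",i)])
E
```

```text
seat [0.53064524 0.10331249 0.1       ]
disc [0.50236223 0.03888532 0.1675    ]
[0.50913412 0.11019398 0.114     ] [0.54997013 0.0957255  0.114     ] [0.52955213 0.10295974 0.114     ] 0.04332338940908174 160.49042258187646
0.8 [556.1, 127.5] [0.53589936 0.30890626 0.1       ] [0.52233871 0.27529595 0.1385    ]
0.71 [394.6, 181.5] [0.53021825 0.10440596 0.1       ] [0.51743319 0.09871432 0.1385    ]
0.96 [176.5, 220.6] [ 0.49214524 -0.11985214  0.1       ] [ 0.48455796 -0.09492774  0.1385    ]
0.95 [319.9, 193.3] [0.51648689 0.03308937 0.1       ] [0.50557645 0.03713397 0.1385    ]
0.77 [269.5, 226.4] [ 0.53139178 -0.02594245  0.1       ] [ 0.5184465  -0.01383874  0.1385    ]
[ 359  148   69   69 3620]
((393.2578125, 182.11007690429688), (67.0388412475586, 70.78886413574219), 43.65318298339844) [0.53034381 0.10297586 0.1       ]
scene [(0.67, array([0.5388, 0.3068, 0.1   ])), (0.44, array([0.5381, 0.1131, 0.1   ]))] [(0.66, array([0.5098, 0.0449, 0.1385])), (0.58, array([0.5994, 0.0437, 0.1385])), (0.57, array([ 0.5605, -0.0711,  0.1385]))]
side [(0.55, array([0.5307, 0.1042, 0.1   ])), (0.53, array([0.5381, 0.3056, 0.1   ]))] [(0.98, array([0.5079, 0.0373, 0.1385])), (0.72, array([0.5441, 0.0797, 0.1385])), (0.58, array([ 0.5028, -0.0306,  0.1385]))]
```

```bash
python3 -m creep '[[[0,0.07,0],0.01,-1],[[0,0.071,0],0,-1],[[0,0,0],0,-1],[[0,0,0.024],0,-1],[[0,0,0],0,-1],[[0,0,0],0,-1]]'
python3 - <<'E'
from h import *
s=get_state();print(s["eef_pos"],s["tool_rot"])
c=[]
for n in("side","scene"):
    i=shot(n);u=proj(i,[[.531,.105,.13]])[0].astype(int);a=i["image"][u[1]-45:u[1]+45,u[0]-45:u[0]+45,::-1];c.append(cv2.resize(a,(400,400),interpolation=2))
    print(n,[(p["p"],atz(i,p["uv"],.1265).round(4)) for p in place_of("fork_driver",i)[:3]])
cv2.imwrite("pics/c4.png",np.hstack(c))
E
```

```text
time_s: 8.43
eef_pos: [0.5306, 0.1054, 0.2082]
tool_rot: [0.179, 0.984, -0.0, -0.0]
ft_force: [-0.2, 1.6, -2.7]
finger_gap: 0.0136
grip_force: 59.7
[0.5306332  0.10544663 0.20815181] [ 1.79434616e-01  9.83769835e-01 -1.67620363e-04 -3.21244362e-04]
side [(0.97, array([ 0.498 , -0.0484,  0.1265])), (0.88, array([0.5299, 0.1044, 0.1265])), (0.71, array([0.5403, 0.074 , 0.1265]))]
scene [(0.98, array([ 0.5521, -0.0733,  0.1265])), (0.76, array([0.5321, 0.1142, 0.1265])), (0.68, array([0.5972, 0.0353, 0.1265]))]
```

View pics/c4.png

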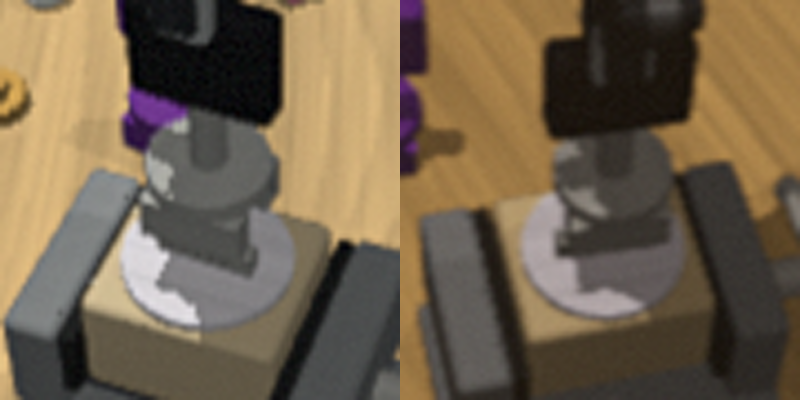

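Driver upright and over the seat in both views (side crop prong (195,240) above seat centre (207,265)), the bar hidden behind the prong. Descending carefully, watching force.

```bash
python3 -m creep '[[[0,0,0.012],0,-1],[[0,0,0.012],0,-1],[[0,0,0.01],0,-1],[[0,0,0],0,-1]]'
```

```text
time_s: 9.12
eef_pos: [0.5306, 0.1061, 0.1907]
tool_rot: [0.179, 0.984, -0.0, -0.001]
ft_force: [-0.5, 0.6, -3.8]
finger_gap: 0.0137
grip_force: 59.7
```

```bash
python3 -m creep '[[[0,0,0.008],0,-1],[[0,0,0.006],0,-1],[[0,0,0.004],0,-1],[[0,0,0],0,-1],[[0,0,0],0,-1]]'
```

```text
time_s: 9.75
eef_pos: [0.531, 0.1061, 0.1825]
tool_rot: [0.179, 0.984, 0.0, 0.0]
ft_force: [0.3, 0.1, -3.0]
finger_gap: 0.0135
grip_force: 59.8
```

```bash
python3 -m creep '[[[0,0,0.002],0,-1],[[0,0,0.001],0,-1],[[0,0,0],0,-1]]'
```

```text
time_s: 10.12
eef_pos: [0.5316, 0.1064, 0.1819]
tool_rot: [0.179, 0.984, 0.0, 0.001]
ft_force: [-0.5, 2.2, 5.3]
finger_gap: 0.0137
grip_force: 60.8
```

Seated (upward contact force). Now the clockwise turn (~63°).

```bash
python3 -m creep '[[[0,0,0],0,-1],[[0,0,0],0.1,-1],[[0,0,0],0.15,-1],[[0,0,0],0.15,-1],[[0,0,0],0.15,-1],[[0,0,0],0,-1]]'; python3 -m creep '[[[0,0,0],0.15,-1],[[0,0,0],0.15,-1],[[0,0,0],0.15,-1],[[0,0,0],0.15,-1],[[0,0,0],0.15,-1],[[0,0,0],0.1,-1],[[0,0,0],0,-1],[[0,0,0],0,-1]]'
python3 - <<'E'
from h import *
c=[]
for n in("side","scene"):
    i=shot(n);u=proj(i,[[.531,.105,.13]])[0].astype(int);a=i["image"][u[1]-45:u[1]+45,u[0]-45:u[0]+45,::-1];c.append(cv2.resize(a,(400,400),interpolation=2))
cv2.imwrite("pics/c5.png",np.hstack(c));print(get_state()["ft_torque"])
E
```

```text
time_s: 10.88
eef_pos: [0.5313, 0.1058, 0.1818]
tool_rot: [0.386, 0.922, -0.0, 0.001]
ft_force: [-1.3, -1.7, 6.9]
finger_gap: 0.0135
grip_force: 60.9
time_s: 11.88
eef_pos: [0.5311, 0.1061, 0.1818]
tool_rot: [0.667, 0.745, 0.0, 0.0]
ft_force: [-2.5, -1.0, 7.6]
finger_gap: 0.0138
grip_force: 61.0
[-0.04065848  0.54387485 -0.05295665]
```

View pics/c5.png

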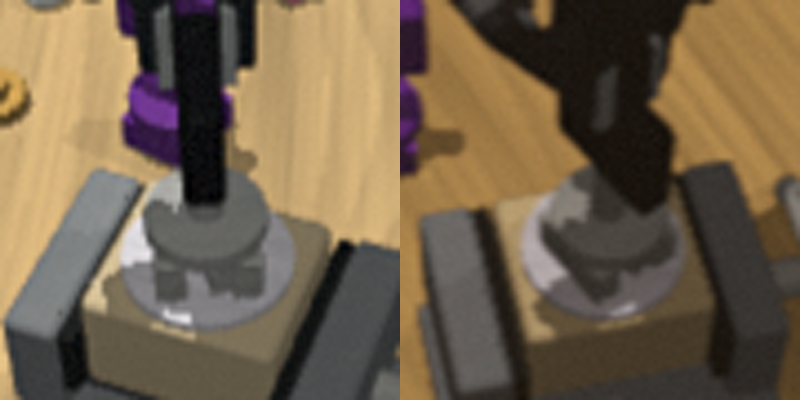

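Driver sits down on the seat, upright, prongs now at (170,280)/(240,280) straddling the bar, turned ~63°. Release and retreat.

```bash
python3 -m creep '[[[0,0,0],0,-0.3],[[0,0,0],0,0],[[0,0,0],0,0],[[0,0,0],0,0],[[0,0,-0.03],0,0],[[0,0,-0.07],0,0],[[0,0,-0.1],0,0],[[0,0,-0.1],0,0],[[0,0,0],0,0],[[0,0,0],0,0]]'
python3 - <<'E'
from h import *
c=[]
for n in("side","scene"):
    i=shot(n);u=proj(i,[[.531,.105,.13]])[0].astype(int);a=i["image"][max(0,u[1]-60):u[1]+60,u[0]-60:u[0]+60,::-1];c.append(cv2.resize(a,(400,400),interpolation=2))
cv2.imwrite("pics/c6.png",np.hstack(c))
w=shot("wrist")
for p in place_of("screw_seat",w)+place_of("fork_driver",w): print(p["p"],atz(w,p["uv"],.1))
for p in masks_of("screw_seat",w): print(p["bbox"])
E
```

```text
time_s: 13.22
eef_pos: [0.5307, 0.1061, 0.3313]
tool_rot: [0.667, 0.745, 0.0, 0.0]
ft_force: [0.3, -0.6, -0.6]
finger_gap: 0.0426
grip_force: 0.0
0.56 [0.53784962 0.30597995 0.1       ]
0.55 [ 0.53758237 -0.17722508  0.1       ]
0.89 [ 0.55681671 -0.00759713  0.1       ]
0.76 [ 0.51285302 -0.10984209  0.1       ]
0.65 [0.53058084 0.10416112 0.1       ]
[331.3, 0.0, 361.4, 11.2]
```

View pics/c6.png

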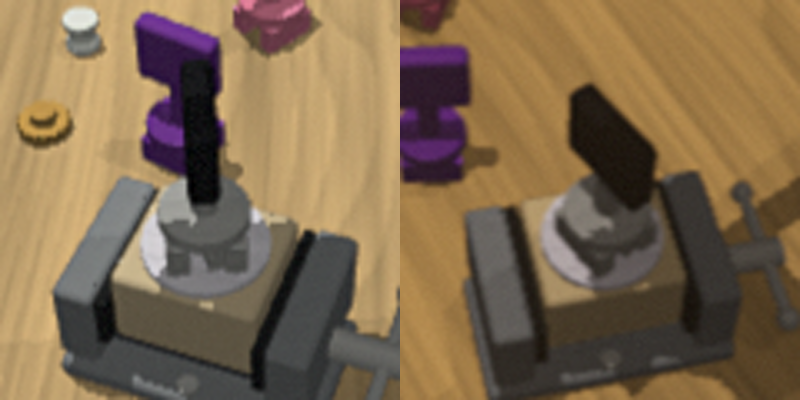

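The driver stands upright, seated on the screw at side crop (205,250), and the arm is clear of it.

```bash
python3 -c "
from rig import *
print(job_done())"
```

```text
the job is handed in; nothing more can be done
None
```

I handed the job in after about 13 of the 42 s: the fork driver stands released and upright on the screw after a clockwise turn of about 63°, which should put the screw near 50° (not read directly), and the arm never went near the round-handled driver.

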